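# Stack the ring set in the slotted weld nest

## Task

Load the green-based weld nest for tacking: lower the plain steel sleeve into its bore first, fully home on the floor, then the copper chill ring flat on the sleeve, then the red collar on top with its bevelled edge still up. Line the fingers up with the nest's two side slots so that each ring is set down gently, not dropped, let go of everything, and leave the other tools and steel on the table where they are.

Things in the scene. Friction and masses are not known exactly. Their poses are not given: they have to be found in the camera images.
- sleeve: Loose plain steel-grey ring, the tall thin-walled one: outer diameter 50 mm, inner 42 mm, height 24 mm, about 0.11 kg. Stands flat on the table. Origin: centre of its underside; z up along its axis.
- chill: Loose copper ring, the flat thick-walled one: outer diameter 50 mm, inner 30 mm, height 12 mm, about 0.13 kg. Lies flat on the table. Origin: centre of its underside; z up along its axis.
- collar: Loose red-painted ring: outer diameter 50 mm, inner 36 mm at the bottom, height 16 mm, straight-sided for the lower 12 mm, above that the outside tapers in to 43 mm (the bevel, which is up at the start); about 0.12 kg. Lies flat on the table. Origin: centre of its underside; z up along its axis.
- nest: Fixed weld nest: green round base 112 mm across, 12 mm high; on it two curved aluminium cheeks 10 mm thick (on the nest's +x and -x sides, tops 60 mm above the table) form an upright bore of 53 mm diameter. Between them, to +y and -y, are two open slots (see point nest_mouth). May be turned about the vertical; a half turn looks the same. Origin: on the bore axis at table height; z up.
- nest_floor (a point): Centre of the bore's floor (top of the green base), 12 mm above the table, axes as the nest's. With all rings in, their undersides lie 0 mm (sleeve), 24 mm (copper) and 36 mm (red collar) above this point and the collar stands 4 mm proud of the cheeks. Two black bolt heads 4 mm high stand on the base outside the cheeks.
- nest_mouth (a point): Centre of the bore's mouth, 60 mm above the table, axes as the nest's. The top 5 mm flares out by about 2 mm as a lead-in. The two slots, on the +y and -y sides, are 32 mm wide, open at the top and right through to the outside down to the base: fingers that close along the nest's y axis can go down in them with a ring and open there.
- steel_block: Bystander: bright steel block 60 x 60 x 45 mm, loose; origin at the centre of its underside.
- pliers: Bystander: pliers with yellow handles, about 190 mm long and 60 mm wide, 16 mm high, lying flat, loose; handles to its -x.
- wire_brush: Bystander: wooden wire brush 260 x 26 x 32 mm along its x, loose; origin under its centre.
- grinding_disc: Bystander: black grinding disc, 115 mm across, 6 mm thick, lying flat, loose; origin at the centre of its underside.
- tube_offcut: Bystander: offcut of square steel tube 50 x 50 mm, 120 mm long along its x, loose; origin under its centre.
- lock_clamp: Bystander: locking C-clamp of bright steel, about 245 mm long along its x, 90 mm wide, 18 mm high, lying flat, loose.
Things that resemble listed ones, but are neither listed nor needed, are in the scene too. Leave any purple look-alike of the nest alone. What is shaped like the collar but blue is not meant.

How it is judged:
On the way, in this order (a step that is already met when the one before it is completed fails the run):
1. the steel sleeve stands home on the bore's floor (z of sleeve in the frame of nest between 0.009 and 0.015 m and horizontal distance between sleeve and nest below 0.004 m and angle between sleeve's own z axis and vertical below 0.08 rad), for 0.2 s.
2. the copper ring lies flat on the sleeve (all of step 1 and z of chill in the frame of nest between 0.033 and 0.039 m and horizontal distance between chill and nest below 0.004 m and angle between chill's own z axis and vertical below 0.08 rad), for 0.2 s.
3. the red collar lies flat on the copper ring (all of step 2 and z of collar in the frame of nest between 0.045 and 0.051 m and horizontal distance between collar and nest below 0.004 m and angle between collar's own z axis and vertical below 0.08 rad), for 0.2 s.
At the end, for the whole second after the job is handed in: The sleeve, the copper ring and the red collar lie in the nest's bore in that order from the floor up, each upright (bevel up) within 0.08 rad, within 4 mm of the bore's axis and within 3 mm of its proper height (undersides 12, 36 and 48 mm above the nest's origin), at rest and released (all of step 3 and linear speed of each of sleeve, chill, collar below 0.02 m/s and contact force between each of sleeve, chill, collar and the fingers below 0.1 N); the robot touches nothing.
It fails at once if a ring falls or is thrust down the nest's bore faster than 0.6 m/s (a drop of about 18 mm) ((linear speed of sleeve above 0.6 m/s and horizontal distance between sleeve and nest below 0.01 m and z of sleeve in the frame of nest below 0.07 m) or (linear speed of chill above 0.6 m/s and horizontal distance between chill and nest below 0.01 m and z of chill in the frame of nest below 0.07 m) or (linear speed of collar above 0.6 m/s and horizontal distance between collar and nest below 0.01 m and z of collar in the frame of nest below 0.07 m)).
It fails at once if a bystander is pushed more than 20 mm (distance of any of steel_block, pliers, wire_brush, grinding_disc, tube_offcut, lock_clamp from where it was at the start of the episode above 0.02 m).
It also fails if it takes over 72 s, if anything falls off the work surface, if the arm or the gripper's body presses on something with over 40 N, if the wrist force passes 120 N, or if a joint passes its speed limit or range.

## Robot

A 7-joint arm with a two-finger parallel gripper is mounted at the origin on the work surface. World frame = base frame: x ahead of the robot, y to its left, z up, the work surface at z = 0. Lengths are in m, angles in rad, forces in N, time in s.
With the tool pointing down it reaches from about 0.4 to 0.85 m from the base axis. Payload 10.4 kg.
Tool frame: the origin (TCP) lies between the finger pads; the fingertips stand ahead of it and the grasp point (between the pads) lies 5 mm behind it (manip.tip_extent is the z of the fingertips in the tool frame, in m); z points along the fingers, y is the line along which they close (so a half turn about z gives the same grasp; the last joint's range is limited). The gripper opens to 85 mm and grips with 20 to 120 N. Pads are 22 mm wide; open, the fingers measure 114 mm over their backs; the gripper's body (76 mm by 85 mm) begins 54 mm behind the grasp point. The pads swing forward as they close: fully open they stand 13 mm farther back than shut.
Start: joints at [1.081, 0.332, -0.065, 1.46, 0.022, 1.35, -0.088], TCP at [0.281, -0.558, 0.245] pointing down, gripper open.
Joint ranges: [-2.6, 2.6], [-0.5, 2.12], [-1.47, 1.34], [0.16, 2.42], [-1.27, 4.41], [0.06, 2.06], [-2.6, 2.6]. Speed limits (rad/s): [2.22, 2.22, 2.79, 2.79, 3.14, 3.14, 3.14].

## Interface

Orientations are given as a unit quaternion [x, y, z, w].
In Python, from workcell import status, viewer, manip gives the robot as it stands.
- The arm moves only by the tool play_rows, never from a script. Its argument "plan" is one flat list of numbers, 7 for each row, row after row: the turn, a rotation vector about the tool's x, y, z in degrees, then the shift along the tool's x, y, z in m, then the opening, from 0 (shut) to 1 (fully open). In form: [ax, ay, az, dx, dy, dz, grip, ax, ay, az, dx, dy, dz, grip, ...]. A call has 1 to 20 rows; each row is the pose to reach, as a shift and turn from the pose commanded when the call began, along the tool's axes at that moment; what a row does not reach only later rows make up. A row lasts 1/8 s, in which the tool goes at most 62.5 mm and 10.7 degrees, less where a joint would pass 70% of its speed; a pose out of reach is approached as far as the arm can. A call with a gripper value outside its range is refused whole. The fingers move at their own pace and stop on an object; "squeeze" is the grip in N (left out, the last holds). Time passes only in rows, so rows that repeat a pose let the fingers close. It gives the time, the measured TCP pose, the force, the opening and the grip force at its end, in the units of the state.
- status.get_obs(): the state, without advancing time (a new reading comes with each control period).
- viewer.camera(name): name is "scene" or "top" or "wrist"; returns the picture (384x512x3 uint8, red, green, blue); there is no depth.
- viewer.camera_model(name): a dict with "fx", "fy", "cx", "cy" (pixels), "D" ([k1, k2, p1, p2, k3] as OpenCV has them; the pictures are not rectified), "R" (3x3) and "t" (3): a world point X has camera coordinates R X + t. Camera axes: x right, y down, z forward; pixel columns grow to the right and rows downward; lengths in m; the calibration is good to about 2 mm. A picture is of the moment at which its call begins: read the wrist's pose just before it. camera_model takes no time and is no camera call; for the wrist camera it gives the pose at the moment of the call.
- manip.hand_in(): hands the job in; it is judged then, once.
The state is a dict: "clock": time; "joint_pos": joint angles; "joint_velocities": joint speeds; "tau": joint torques, N m; "position": TCP position; "ee_rot": TCP orientation; "ft_force": force on the tool from outside, world axes, zero at the start; "torque": the same for the moment, N m; "grip_width": opening from 0.0 (shut) to 1.0 (fully open); "grasp_force": force on a finger pad.
Only numpy, scipy, OpenCV 4.12 (cv2) and the standard library are available. Lean on these libraries where they do the work, as an engineer would, in place of code of your own. Each camera call takes 0.05 s, during which the arm holds its last target. There are 200 camera calls.

## Working session

There is one attempt and no reset: what is moved stays moved. The work goes in short steps, Python scripts to look and compute and a tool call to move; the robot and the scene stay as the last step left them, time stands still between calls to the robot, and variables do not carry over. Pictures are saved under pics/ and viewed, at most 11 in all, crops included, and the job is handed in when it is done.

Besides the shell and the picture viewer there is one more tool, called after "Call:" by a JSON object that holds its "op" and its "data". play_rows: Moves the arm, as the interface text tells. Its arguments: {"type":"object","properties":{"plan":{"type":"array","items":{"type":"number"}},"squeeze":{"type":"number"}},"required":["plan"]}

```bash
ls; mkdir -p pics; python3 - <<'E'
from workcell import status, viewer, manip
import cv2,numpy as np
o=status.get_obs();print(o, manip.tip_extent)
a=viewer.camera("top");b=viewer.camera("scene")
for n,i in(("top0",a),("scene0",b)): cv2.imwrite(f"pics/{n}.png",i[:,:,::-1])
for n in("top","scene","wrist"): print(n,viewer.camera_model(n))
E
```

```text
pics
{'clock': 0.0, 'joint_pos': array([ 1.08139163,  0.33286951, -0.06466592,  1.46097287,  0.02160484,
        1.34987563, -0.08849575]), 'joint_velocities': array([-0.00068865, -0.0017942 ,  0.00047067, -0.00075204,  0.00017045,
       -0.00097502,  0.00087231]), 'tau': array([-3.65502219e-04, -6.25462532e+01,  4.89702111e-02, -3.91609168e+01,
        1.62311608e-02,  9.90991888e-03, -8.79982764e-06]), 'position': array([ 0.28108586, -0.55782136,  0.24450224]), 'ee_rot': array([ 9.72885461e-01,  2.31286335e-01, -2.05243868e-04, -6.84908043e-04]), 'ft_force': array([-0.5233384 ,  0.02475507, -0.80074458]), 'torque': array([0.05094477, 0.00171951, 0.00539257]), 'grasp_force': 0.0, 'grip_width': 1.0014072281688478} 0.014
top {'fx': 378.1142532496446, 'fy': 378.1142532496446, 'cx': 254.05574974445727, 'cy': 194.11450577680603, 'D': array([-0.02429256,  0.        ,  0.        ,  0.        ,  0.        ]), 'R': array([[-0.00422595, -0.99959726, -0.02806158],
       [-0.98167528,  0.00949315, -0.19032481],
       [ 0.19051455,  0.02674306, -0.98132004]]), 't': array([0.00961024, 0.56613029, 1.07443071])}
scene {'fx': 346.71744429075255, 'fy': 346.71744429075255, 'cx': 251.9420792049316, 'cy': 199.04817817888193, 'D': array([0.02066933, 0.        , 0.        , 0.        , 0.        ]), 'R': array([[ 0.86020356,  0.50948321, -0.02183355],
       [ 0.2763243 , -0.501671  , -0.81973842],
       [-0.42859622,  0.69910876, -0.57232177]]), 't': array([-0.46439515, -0.0918499 ,  1.29376454])}
wrist {'fx': 298.0908640981595, 'fy': 298.0908640981595, 'cx': 260.6530426286783, 'cy': 191.69525902186697, 'D': array([-0.06287149,  0.        ,  0.        ,  0.        ,  0.        ]), 'R': array([[ 0.4505898 , -0.89273047, -0.00106655],
       [-0.85598561, -0.4323821 ,  0.28343316],
       [-0.25349057, -0.12679914, -0.9589914 ]]), 't': array([-0.62356448, -0.03693525,  0.37861731])}
```

View pics/top0.png

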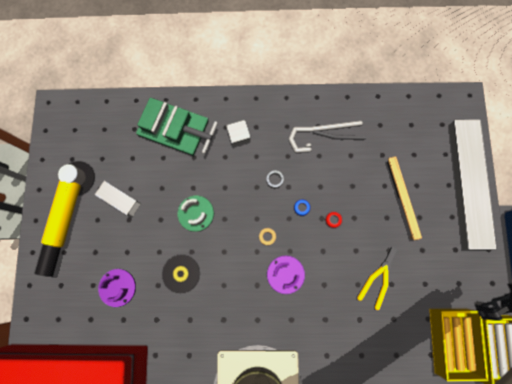

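View pics/scene0.png

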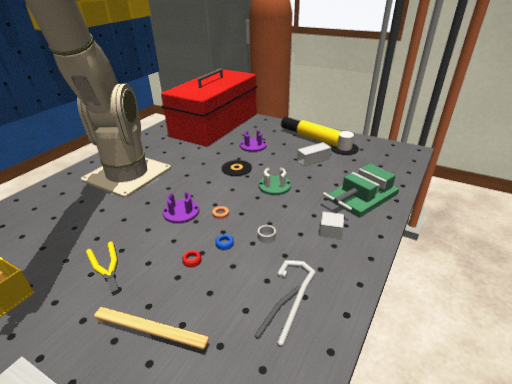

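The top view shows the following:
- **Nest:** green at (195,212). The purple look-alikes are at (117,288) and (286,275).
- **Sleeve:** the grey ring at (275,179).
- **Chill ring:** the copper ring at (267,236).
- **Collar:** the red ring at (333,219). The blue ring at (302,207) is the decoy.

Colour and shape match the descriptions. I'll confirm them in one enlarged crop and measure.

```bash
cat > h.py <<'E'
import cv2,numpy as np
from workcell import status, viewer, manip
def cast(m,uv,z):
    K=np.array([[m['fx'],0,m['cx']],[0,m['fy'],m['cy']],[0,0,1]])
    p=cv2.undistortPoints(np.float64(uv).reshape(-1,1,2),K,m['D'])[:,0]
    d=np.c_[p,np.ones(len(p))]@m['R']; c=-m['R'].T@m['t']
    return c+d*((z-c[2])/d[:,2])[:,None]
def proj(m,X):
    K=np.array([[m['fx'],0,m['cx']],[0,m['fy'],m['cy']],[0,0,1]])
    return cv2.projectPoints(np.float64(X).reshape(-1,1,3),cv2.Rodrigues(m['R'])[0],m['t'],K,m['D'])[0][:,0]
def mask(rgb,col):
    h,s,v=[c.astype(int) for c in cv2.split(cv2.cvtColor(rgb,cv2.COLOR_RGB2HSV))]
    r={'red':((h<6)|(h>174))&(s>150)&(v>60),'copper':(h>=7)&(h<22)&(s>90)&(v>90),
       'green':(h>60)&(h<90)&(s>90)&(v>50),'grey':(s<40)&(v>115)}[col]
    return r.astype(np.uint8)*255
def blob(rgb,col,uv,r):
    """largest blob of the colour within r px of uv -> contour"""
    k=mask(rgb,col); w=np.zeros_like(k); cv2.circle(w,tuple(int(x) for x in uv),r,255,-1)
    cs,_=cv2.findContours(k&w,cv2.RETR_EXTERNAL,cv2.CHAIN_APPROX_NONE)
    return max(cs,key=lambda c:cv2.contourArea(cv2.convexHull(c)))
def circ(m,c,z):
    """circle fit to contour hull cast on plane z -> centre, radius"""
    P=cast(m,cv2.convexHull(c)[:,0].astype(float),z)[:,:2]
    (x,y),r=cv2.minEnclosingCircle((P*1000).astype(np.float32)); return np.array([x,y])/1000,r/1000
E
python3 - <<'E'
from h import *
a=cv2.imread('pics/top0.png')[:,:,::-1].copy();m=viewer.camera_model('top')
for n,col,uv,z,r in(('sleeve','grey',(275,179),.018,18),('chill','copper',(267,236),.008,16),('collar','red',(333,219),.010,16),('nest','green',(195,212),.008,28)):
    c=blob(a,col,uv,r);print(n,circ(m,c,z),cv2.boundingRect(c))
print(cast(m,[(302,207)],.01))
cv2.imwrite('pics/crop0.png',cv2.resize(a[150:270,140:360,::-1],None,fx=3.6,fy=3.6,interpolation=cv2.INTER_CUBIC))
E
```

```text
sleeve (array([ 0.62417053, -0.05824776]), 0.029033924102783205) (266, 170, 19, 17)
chill (array([ 0.44499854, -0.03194864]), 0.026203195571899415) (259, 228, 17, 17)
collar (array([ 0.49363928, -0.23530276]), 0.02459177017211914) (326, 212, 16, 16)
nest (array([0.51738489, 0.18915504]), 0.05527812957763672) (178, 196, 36, 35)
[[ 0.5330319  -0.14043322  0.01      ]]
```

View pics/crop0.png

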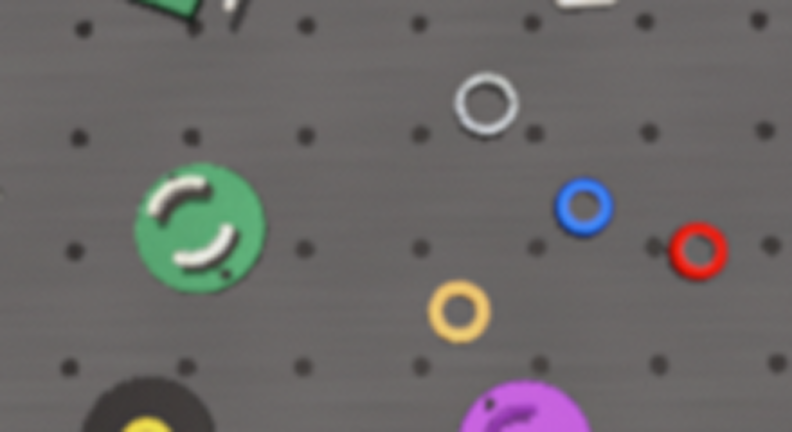

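The crop at 3.6x confirms the candidates:
- **Sleeve:** thin grey ring at crop (487,104).
- **Copper ring:** at (459,311).
- **Red collar:** at (698,251). The blue ring at (583,207) is excluded.
- **Nest:** green at (200,228), with cheek tops at about (178,193) and (208,248). That puts the nest's x axis near 29° in world, so the fingers are already close to aligned.

Next I'll go above the nest for a close look.

Call:
{"op": "play_rows", "data": {"plan": [0,0,0,0.547,-0.561,0,1,0,0,0,0.547,-0.561,0,1,0,0,0,0.547,-0.561,0,1,0,0,0,0.547,-0.561,0,1,0,0,0,0.547,-0.561,0,1,0,0,0,0.547,-0.561,0,1,0,0,0,0.547,-0.561,0,1,0,0,0,0.547,-0.561,0,1,0,0,0,0.547,-0.561,0,1,0,0,0,0.547,-0.561,0,1,0,0,0,0.547,-0.561,0,1,0,0,0,0.547,-0.561,0,1,0,0,0,0.547,-0.561,0,1,0,0,0,0.547,-0.561,0,1,0,0,0,0.547,-0.561,0,1,0,0,0,0.547,-0.561,0,1], "squeeze": 40}}

```text
clock: 2.1
position: [0.5174, 0.1876, 0.2453]
ee_rot: [0.973, 0.23, -0.0, 0.0]
ft_force: [0.4, -0.6, 0.8]
grip_width: 1.004
grasp_force: 0.0
```

```bash
python3 - <<'E'
from h import *
o=status.get_obs();m=viewer.camera_model('wrist');a=viewer.camera('wrist')
print(o['clock'],o['position'],o['ee_rot'],-m['R'].T@m['t'],m['R'][2])
cv2.imwrite('pics/nest1.png',a[:,:,::-1])
np.savez('nest1.npz',**m)
E
```

```text
2.1 [0.51739945 0.18762087 0.24527692] [ 9.73105618e-01  2.30358949e-01 -4.20363733e-05  4.57817274e-04] [0.58156874 0.22098142 0.37354735] [-0.25300003 -0.12824668 -0.95892845]
```

View pics/nest1.png

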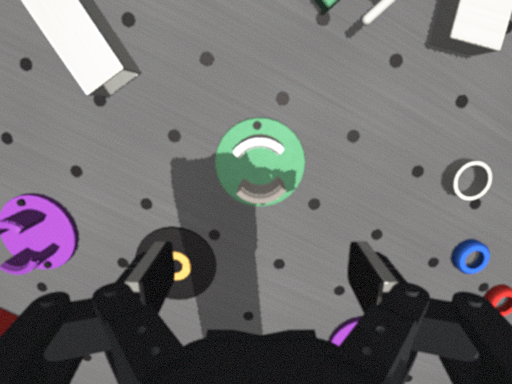

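The wrist view shows the green nest centred at about (260,161), with the lit far cheek at (260,147) and the shadowed near cheek at (262,190). The sleeve is at (472,180). I'll measure the nest's centre and angle from these.

```bash
python3 - <<'E'
from h import *
a=cv2.imread('pics/nest1.png')[:,:,::-1].copy();m=dict(np.load('nest1.npz'))
c=blob(a,'green',(260,161),60); ctr,r=circ(m,c,.012); print('base',ctr,r)
P=cast(m,c[:,0].astype(float),.012)[:,:2]*1000
# algebraic circle on hull
H=cast(m,cv2.convexHull(c)[:,0].astype(float),.012)[:,:2]
s=np.linalg.lstsq(np.c_[2*H,np.ones(len(H))],(H**2).sum(1),rcond=None)[0]
ct=s[:2];print('lsq',ct,np.sqrt(s[2]+ct@ct))
hsv=cv2.cvtColor(a,cv2.COLOR_RGB2HSV)
g=((hsv[...,1]<90)&(hsv[...,2]>90)).astype(np.uint8)
v,u=np.nonzero(g); k=(abs(u-260)<46)&(abs(v-161)<46);u,v=u[k],v[k]
X=cast(m,np.c_[u,v].astype(float),.06)[:,:2]-ct
rr=np.hypot(*X.T);k=(rr<.040)&(rr>.024);X=X[k]
ax=np.array([.891,.454])
for sg in(1,-1):
    Y=X[(X@ax)*sg>0]; t=np.degrees(np.arctan2(Y[:,1]*sg,Y[:,0]*sg)); print(sg,len(Y),np.percentile(t,[1,5,50,95,99]),np.percentile(np.hypot(*Y.T),[2,50,98]))
    s=np.linalg.lstsq(np.c_[2*Y,np.ones(len(Y))],(Y**2).sum(1),rcond=None)[0];print(s[:2])
cv2.imwrite('pics/nest1c.png',cv2.resize(a[105:215,205:315,::-1],None,fx=5,fy=5,interpolation=cv2.INTER_CUBIC))
# sleeve from this view (outer silhouette, approx)
c=blob(a,'grey',(472,180),26);print('sleeve',circ(m,c,.022))
E
```

```text
base [0.51821051 0.19039325] 0.05446029281616211
lsq [0.51844269 0.19041929] 0.054164428620171255
1 824 [-22.63239027 -17.79654848  31.04738829  81.0681483  102.77888452] [0.02503346 0.03281603 0.03951659]
[0.01220433 0.00766214]
-1 803 [-55.07715107 -30.02149348  28.0115456   87.21943358 101.6180147 ] [0.02425638 0.03169271 0.03955863]
[-0.00920228 -0.00449311]
sleeve (array([ 0.62355438, -0.05899775]), 0.03735761260986328)
```

View pics/nest1c.png

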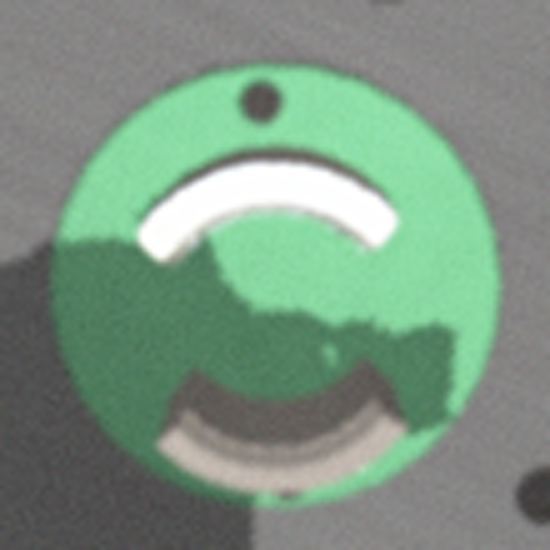

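```bash
python3 - <<'E'
from h import *
m=dict(np.load('nest1.npz'))
px=np.array([(138,238),(399,218),(158,447),(407,428)])/5+[205,105]-.4
P=cast(m,px,.06)[:,:2];print(P,P.mean(0))
for d in(P[1]-P[0],P[3]-P[2]):print('y-ang',np.degrees(np.arctan2(d[1],d[0])),np.hypot(*d))
d=P[:2].mean(0)-P[2:].mean(0);print('x-ang',np.degrees(np.arctan2(d[1],d[0])),np.hypot(*d))
px=np.array([(260,101),(289,494)])/5+[205,105]-.4
B=cast(m,px,.015)[:,:2];d=B[0]-B[1];print('bolts',B.mean(0),np.degrees(np.arctan2(d[1],d[0])),np.hypot(*d))
E
```

```text
[[0.52425642 0.22547511]
 [0.55275984 0.17813982]
 [0.48441686 0.20189621]
 [0.51283194 0.1549896 ]] [0.51856626 0.19012519]
y-ang -58.94532914366843 0.05525464327836045
y-ang -58.793357468228564 0.05484202179722377
x-ang 30.36248594244223 0.046223528287658446
bolts [0.51624555 0.18917078] 30.766685082490316 0.09804565582456455
```

The nest centre is at (0.5185, 0.190), and its x axis is at about 30.8°. Next I'll move above the sleeve at z 0.15 with the yaw corrected.

Call:
{"op": "play_rows", "data": {"plan": [0,0,-4.3,-0.015,0.268,0,1,0,0,-4.3,-0.015,0.268,0,1,0,0,-4.3,-0.015,0.268,0.05,1,0,0,-4.3,-0.015,0.268,0.095,1,0,0,-4.3,-0.015,0.268,0.095,1,0,0,-4.3,-0.015,0.268,0.095,1,0,0,-4.3,-0.015,0.268,0.095,1,0,0,-4.3,-0.015,0.268,0.095,1,0,0,-4.3,-0.015,0.268,0.095,1]}}

```text
clock: 3.28
position: [0.6248, -0.0562, 0.1514]
ee_rot: [0.963, 0.268, 0.001, 0.0]
ft_force: [0.4, 0.1, 0.3]
grip_width: 0.999
grasp_force: 0.0
```

```bash
cat >> h.py <<'E'
from scipy.spatial.transform import Rotation as Rn
def yaw(o):
    x=Rn.from_quat(o['ee_rot']).as_matrix()[:,0]; return np.degrees(np.arctan2(x[1],x[0]))
def delta(o,tgt):
    return Rn.from_quat(o['ee_rot']).as_matrix().T@(np.asarray(tgt)-o['position'])
def look(name,col,XY,z,r=60):
    """close look: circle of outer top rim on plane z"""
    o=status.get_obs();m=viewer.camera_model('wrist');a=viewer.camera('wrist')
    cv2.imwrite(f'pics/{name}.png',a[:,:,::-1]);np.savez(name+'.npz',**m)
    uv=proj(m,[*XY,z])[0];c=blob(a,col,uv,r)
    H=cast(m,c[:,0].astype(float),z)[:,:2];H=H[cv2.convexHull((H*1e5).astype(np.int32),returnPoints=False)[:,0]]
    s=np.linalg.lstsq(np.c_[2*H,np.ones(len(H))],(H**2).sum(1),rcond=None)[0]
    print(name,'t',o['clock'],'pos',o['position'],'yaw',yaw(o),'uv',uv,'box',cv2.boundingRect(c),'ctr',s[:2],'r',np.sqrt(s[2]+s[:2]@s[:2]))
    return o,s[:2]
E
python3 - <<'E'
from h import *
o,c=look('sl1','grey',(.624,-.0585),.024)
print(delta(o,[*c,.02]))
E
```

```text
sl1 t 3.275 pos [ 0.62477879 -0.05616548  0.15140282] yaw 31.118371519801507 uv [263.20414607 190.40772557] box (213, 130, 111, 121) ctr [ 0.62093776 -0.05929032] r 0.05527612786616174
[-0.00506316  0.0005487   0.13139742]
```

View pics/sl1.png

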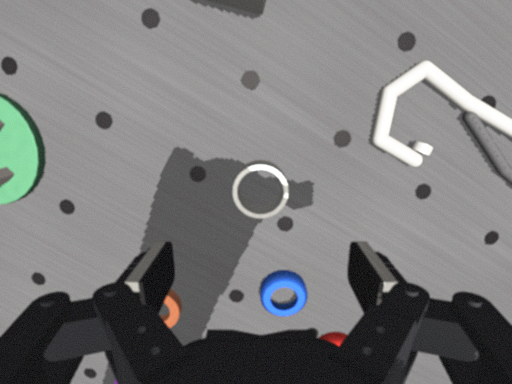

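The sleeve appears at about (260,191), box x 232–290. The grey mask leaked into the background, so I'll threshold it brighter.

```bash
sed -i "s/'grey':(s<40)&(v>115)/'grey':(s<40)\&(v>115),'bright':(s<50)\&(v>165)/" h.py; sed -i "s/def look(name,col,XY,z,r=60):/def look(name,col,XY,z,r=36):/" h.py
python3 - <<'E'
from h import *
o,c=look('sl2','bright',(.624,-.0585),.024)
for z in (.02,.009): print(delta(o,[*c,z]))
m=dict(np.load('sl2.npz'))
# tool axis check: pixel where the TCP axis pierces z=.024
R=Rn.from_quat(o['ee_rot']).as_matrix();p=o['position'];print(proj(m,p+R[:,2]*(p[2]-.024)),R[:,2])
E
```

```text
sl2 t 3.325 pos [ 0.62470463 -0.05639503  0.15118784] yaw 31.1027755714963 uv [263.06269457 190.2645444 ] box (232, 164, 57, 55) ctr [ 0.6216875  -0.05703417] r 0.025267347123412227
[-0.00303405 -0.00113491  0.1311841 ]
[-0.00304416 -0.00114528  0.14218409]
[[261.58827206 188.31468944]] [ 1.27311345e-03 -3.32265265e-04 -9.99999134e-01]
```

Sleeve centre is (0.6217, -0.0570), and its 25.3 mm radius matches the expected 25. I'll descend and grip.

Call:
{"op": "play_rows", "data": {"plan": [0,0,0,-0.003,-0.001,0.04,1,0,0,0,-0.003,-0.001,0.08,1,0,0,0,-0.003,-0.001,0.11,1,0,0,0,-0.003,-0.001,0.131,1,0,0,0,-0.003,-0.001,0.131,1,0,0,0,-0.003,-0.001,0.131,1,0,0,0,-0.003,-0.001,0.131,0.3,0,0,0,-0.003,-0.001,0.131,0.3,0,0,0,-0.003,-0.001,0.131,0.3,0,0,0,-0.003,-0.001,0.131,0.3,0,0,0,-0.003,-0.001,0.131,0.3,0,0,0,-0.003,-0.001,0.131,0.3], "squeeze": 40}}

```text
clock: 4.88
position: [0.6219, -0.0578, 0.0205]
ee_rot: [0.964, 0.268, 0.0, 0.0]
ft_force: [-2.8, -0.7, 7.4]
grip_width: 0.563
grasp_force: 40.4
```

```bash
python3 - <<'E'
from h import *
o=status.get_obs();print(o['position'],yaw(o),o['grip_width'],o['grasp_force'],o['ft_force'],manip.tip_extent)
E
```

```text
[ 0.62188311 -0.05783971  0.02050959] 31.03586405840858 0.5625276740532194 40.4366847127676 [-2.84566721 -0.65732349  7.44443567] 0.014
```

Call:
{"op": "play_rows", "data": {"plan": [0,0,0,0,0,-0.04,0.3,0,0,0,0,0,-0.1,0.3,0,0,0,0,0,-0.13,0.3,0,0,0,0.039,-0.266,-0.13,0.3,0,0,0,0.039,-0.266,-0.13,0.3,0,0,0,0.039,-0.266,-0.13,0.3,0,0,0,0.039,-0.266,-0.13,0.3,0,0,0,0.039,-0.266,-0.13,0.3,0,0,0,0.039,-0.266,-0.13,0.3,0,0,0,0.039,-0.266,-0.13,0.3]}}

```text
clock: 6.12
position: [0.5186, 0.1883, 0.1492]
ee_rot: [0.964, 0.266, -0.0, 0.0]
ft_force: [0.2, -0.4, -1.7]
grip_width: 0.567
grasp_force: 42.0
```

```bash
python3 - <<'E'
from h import *
o=status.get_obs();m=viewer.camera_model('wrist');a=viewer.camera('wrist')
print(o['position'],yaw(o),o['grip_width'],o['grasp_force'],o['ft_force'])
cv2.imwrite('pics/n2.png',a[:,:,::-1]);np.savez('n2.npz',**m)
c=blob(a,'green',proj(m,[.5185,.19,.012])[0],110)
H=cast(m,cv2.convexHull(c)[:,0].astype(float),.012)[:,:2]
s=np.linalg.lstsq(np.c_[2*H,np.ones(len(H))],(H**2).sum(1),rcond=None)[0]
print(s[:2],np.sqrt(s[2]+s[:2]@s[:2]),proj(m,[.5185,.19,.012]))
print(delta(o,[.5185,.19,.032]))
E
```

```text
[0.51855168 0.18829939 0.14916299] 30.905792831136754 0.5673777195834434 41.96524386294186 [ 0.24556825 -0.42657527 -1.66094057]
[0.50913724 0.18928147] 0.048623214270140075 [[259.79103179 184.44587419]]
[ 0.00087011 -0.00158786  0.11716135]
```

View pics/n2.png

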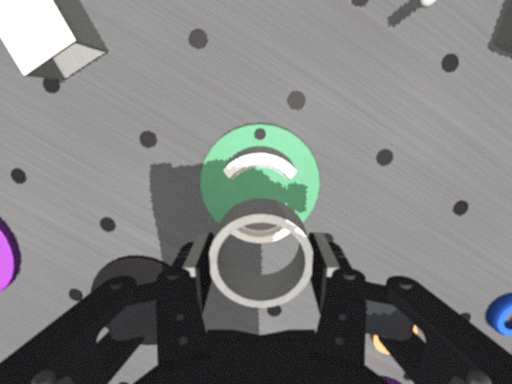

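The wrist view shows the sleeve held level at (261,259), with the nest base spanning x 201–320 and the far cheek at (260,165). I'll fit both circles in this one view for the relative offset.

```bash
python3 - <<'E'
from h import *
from scipy.optimize import least_squares
a=cv2.imread('pics/n2.png')[:,:,::-1].copy();m=dict(np.load('n2.npz'));o=status.get_obs()
c=blob(a,'green',(260,184),110)[:,0].astype(float)
H=cast(m,c,.012)[:,:2]; d=np.hypot(*(H-[.5185,.19]).T); k=(d>.052)&(c[:,1]<205);H=H[k]
f=lambda p:np.hypot(*(H-p[:2]).T)-.0555
s=least_squares(f,[.5185,.19],loss='soft_l1',f_scale=.0005);print('nest',s.x,len(H),abs(s.fun).mean())
hv=cv2.cvtColor(a,cv2.COLOR_RGB2HSV)
g=((hv[...,1]<60)&(hv[...,2]>140)).astype(np.uint8)
w=np.zeros_like(g);cv2.circle(w,(261,259),58,1,-1);g&=w;g[:240]=0
v,u=np.nonzero(g)
z=o['position'][2]+.0035
P=cast(m,np.c_[u,v].astype(float),z)[:,:2];P=P[np.abs(np.hypot(*(P-o['position'][:2]).T)-.023)<.006]
s=least_squares(lambda p:np.hypot(*(P-p[:2]).T)-.023,o['position'][:2],loss='soft_l1',f_scale=.001)
print('ring',s.x,len(P),abs(s.fun).mean(),o['position'],delta(o,[*s.x,.03]))
E
```

```text
nest [0.51983714 0.18878814] 52 0.0005263700460909936
ring [0.51754542 0.18828423] 1935 0.001604005978057687 [0.51861061 0.18814254 0.14913265] [-0.00079546 -0.00075614  0.11913244]
```

Call:
{"op": "play_rows", "data": {"plan": [0,0,0,0.001,-0.001,0.03,0.3,0,0,0,0.001,-0.001,0.06,0.3,0,0,0,0.001,-0.001,0.066,0.3,0,0,0,0.001,-0.001,0.07,0.3,0,0,0,0.001,-0.001,0.074,0.3,0,0,0,0.001,-0.001,0.078,0.3,0,0,0,0.001,-0.001,0.08,0.3,0,0,0,0.001,-0.001,0.08,0.3]}}

```text
clock: 7.18
position: [0.5186, 0.1902, 0.0706]
ee_rot: [0.964, 0.267, 0.0, 0.001]
ft_force: [-5.0, -7.7, 11.2]
grip_width: 0.567
grasp_force: 44.4
```

The sleeve is inside the mouth, with light contact toward tool -x. I'll ease that way and continue.

Call:
{"op": "play_rows", "data": {"plan": [0,0,0,-0.0015,0.0005,0,0.3,0,0,0,-0.0015,0.0005,0,0.3,0,0,0,-0.0015,0.0005,0.004,0.3,0,0,0,-0.0015,0.0005,0.008,0.3,0,0,0,-0.0015,0.0005,0.008,0.3]}}

```text
clock: 7.8
position: [0.5172, 0.1904, 0.061]
ee_rot: [0.964, 0.268, 0.0, -0.0]
ft_force: [2.1, -0.1, -2.2]
grip_width: 0.571
grasp_force: 43.2
```

Call:
{"op": "play_rows", "data": {"plan": [0,0,0,0,0,0.006,0.3,0,0,0,0,0,0.012,0.3,0,0,0,0,0,0.018,0.3,0,0,0,0,0,0.023,0.3,0,0,0,0,0,0.027,0.3,0,0,0,0,0,0.027,0.3]}}

```text
clock: 8.55
position: [0.5175, 0.1905, 0.0341]
ee_rot: [0.964, 0.268, 0.001, -0.0]
ft_force: [6.4, -0.1, -1.9]
grip_width: 0.565
grasp_force: 43.3
```

Call:
{"op": "play_rows", "data": {"plan": [0,0,0,0.0008,0,0.001,0.3,0,0,0,0.0008,0,0.002,0.3,0,0,0,0.0008,0,0.0025,0.3,0,0,0,0.0008,0,0.0025,0.3]}}

```text
clock: 9.05
position: [0.5181, 0.1909, 0.0326]
ee_rot: [0.964, 0.268, 0.0, 0.0]
ft_force: [2.0, -2.4, 11.3]
grip_width: 0.566
grasp_force: 44.3
```

The sleeve is home on the floor (z matches, 11 N). Now I'll release, lift, and go above the copper ring.

Call:
{"op": "play_rows", "data": {"plan": [0,0,0,0,0,0,1,0,0,0,0,0,0,1,0,0,0,0,0,0,1,0,0,0,0,0,0,1,0,0,0,0,0,-0.02,1,0,0,0,0,0,-0.07,1,0,0,0,0,0,-0.118,1,0,0,0,-0.177,0.153,-0.118,1,0,0,0,-0.177,0.153,-0.118,1,0,0,0,-0.177,0.153,-0.118,1,0,0,0,-0.177,0.153,-0.118,1,0,0,0,-0.177,0.153,-0.118,1,0,0,0,-0.177,0.153,-0.118,1,0,0,0,-0.177,0.153,-0.118,1]}}

```text
clock: 10.8
position: [0.4454, -0.0302, 0.1503]
ee_rot: [0.963, 0.269, 0.0, -0.0]
ft_force: [0.2, -0.2, -0.4]
grip_width: 0.999
grasp_force: 0.0
```

```bash
python3 - <<'E'
from h import *
o,c=look('ch1','copper',(.445,-.032),.012)
print(delta(o,[*c,.0165]))
a=viewer.camera('top');cv2.imwrite('pics/top1.png',a[:,:,::-1])
m=viewer.camera_model('top')
o=cv2.resize(a[190:235,170:220,::-1],None,fx=8,fy=8,interpolation=cv2.INTER_CUBIC)
w=cv2.imread('pics/ch1.png');cv2.imwrite('pics/both1.png',np.hstack([cv2.resize(o,(288,288)),cv2.resize(w,(384,288))]))
E
```

```text
ch1 t 10.8 pos [ 0.44535176 -0.03021051  0.15028616] yaw 31.17738645685993 uv [262.94312357 186.43192319] box (235, 159, 55, 54) ctr [ 0.44487861 -0.03114176] r 0.025590240841079307
[-0.00098014  0.00052913  0.1337856 ]
```

View pics/both1.png

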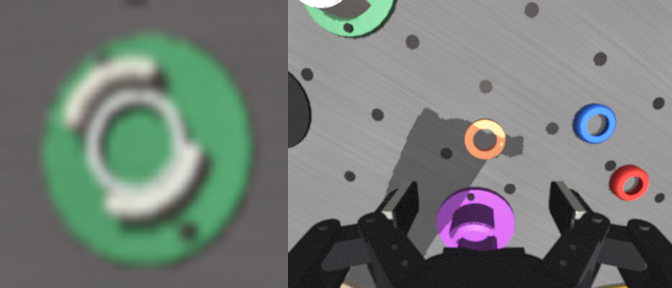

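The left panel shows the sleeve seated concentric in the nest. The right panel shows the copper ring lit between the open fingers, and its fitted radius of 25.6 mm matches. I'll descend and grip.

Call:
{"op": "play_rows", "data": {"plan": [0,0,0,-0.001,0.0005,0.05,1,0,0,0,-0.001,0.0005,0.09,1,0,0,0,-0.001,0.0005,0.12,1,0,0,0,-0.001,0.0005,0.1335,1,0,0,0,-0.001,0.0005,0.1335,1,0,0,0,-0.001,0.0005,0.1335,1,0,0,0,-0.001,0.0005,0.1335,0.3,0,0,0,-0.001,0.0005,0.1335,0.3,0,0,0,-0.001,0.0005,0.1335,0.3,0,0,0,-0.001,0.0005,0.1335,0.3,0,0,0,-0.001,0.0005,0.1335,0.3,0,0,0,-0.001,0.0005,0.1335,0.3]}}

```text
clock: 12.4
position: [0.4447, -0.0326, 0.0174]
ee_rot: [0.964, 0.268, 0.0, 0.001]
ft_force: [-5.1, 0.1, 14.6]
grip_width: 0.561
grasp_force: 38.8
```

Call:
{"op": "play_rows", "data": {"plan": [0,0,0,0,0,-0.04,0.3,0,0,0,0,0,-0.1,0.3,0,0,0,0,0,-0.13,0.3,0,0,0,0.178,-0.154,-0.13,0.3,0,0,0,0.178,-0.154,-0.13,0.3,0,0,0,0.178,-0.154,-0.13,0.3,0,0,0,0.178,-0.154,-0.13,0.3,0,0,0,0.178,-0.154,-0.13,0.3,0,0,0,0.178,-0.154,-0.13,0.3,0,0,0,0.178,-0.154,-0.13,0.3]}}

```text
clock: 13.65
position: [0.5175, 0.1897, 0.1463]
ee_rot: [0.964, 0.267, -0.0, 0.001]
ft_force: [-0.4, 1.1, -0.4]
grip_width: 0.555
grasp_force: 41.9
```

```bash
python3 - <<'E'
from h import *
o=status.get_obs();m=viewer.camera_model('wrist');a=viewer.camera('wrist')
print(o['position'],yaw(o),o['grip_width'],o['grasp_force'],o['ft_force'])
cv2.imwrite('pics/n3.png',a[:,:,::-1]);np.savez('n3.npz',**m)
z=o['position'][2]-.005
for col in('copper',):
    uv=proj(m,[*o['position'][:2],z])[0];c=blob(a,col,uv,70)
    P=cast(m,c[:,0].astype(float),z);p,r=circ(m,c,z);print(uv,cv2.boundingRect(c),p,r,delta(o,[*p,z]))
print(delta(o,[.518,.1906,.0535]))
E
```

```text
[0.51748415 0.18966342 0.14625587] 30.93285868001563 0.5547785997649011 41.907085329294205 [-0.4015395   1.14420006 -0.35041724]
[262.29817709 255.02496787] (212, 199, 98, 97) [0.51928973 0.19198169] 0.026675535202026368 [ 0.00274301 -0.00106542  0.00499753]
[ 0.00097152 -0.00063115  0.0927548 ]
```

View pics/n3.png

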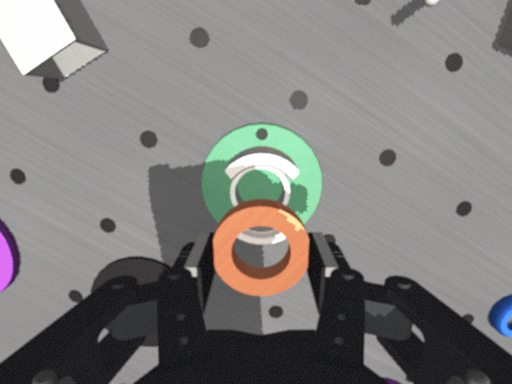

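The copper ring is held at (261,250). I'll compare it with the projected expected rims to check tilt and offset, and check the sleeve in the nest from the same view.

```bash
python3 - <<'E'
from h import *
m=dict(np.load('n3.npz'));o=status.get_obs();p=o['position']
a=cv2.imread('pics/n3.png')[:,:,::-1].copy()
t=np.linspace(0,2*np.pi,100)
def ext(r,c,z):
    q=proj(m,np.c_[c[0]+r*np.cos(t),c[1]+r*np.sin(t),z+0*t]);return np.r_[q.min(0),q.max(0)].round(1)
print('exp top outer',ext(.025,p,p[2]-.005),'bottom outer',ext(.025,p,p[2]-.017),'top inner',ext(.015,p,p[2]-.005),'bottom inner',ext(.015,p,p[2]-.017))
print('sleeve top outer',ext(.025,[.518,.1906],.036),'inner',ext(.021,[.518,.1906],.036))
k=mask(a,'copper'); col=k[:,257:266].mean(1)>128; e=np.nonzero(np.diff(col.astype(int)))[0];print(e)
hsv=cv2.cvtColor(a,cv2.COLOR_RGB2HSV)
print(hsv[190:300,261,2].tolist());print(hsv[185,215:310].tolist()[::3])
E
```

```text
exp top outer [212.1 207.7 312.3 297.4] bottom outer [215.6 199.9 308.6 284.3] top inner [232.2 227.2 292.3 281. ] bottom inner [234.2 218.1 290.  268.7]
sleeve top outer [230.9 163.2 290.8 220.6] inner [235.7 168.  286.  216.2]
[199 226 267 295]
[140, 140, 140, 142, 139, 142, 144, 141, 126, 102, 120, 112, 118, 109, 120, 140, 209, 238, 244, 245, 242, 242, 241, 243, 239, 237, 239, 239, 238, 238, 239, 240, 240, 240, 240, 230, 168, 125, 115, 118, 114, 145, 177, 178, 163, 161, 161, 173, 202, 216, 219, 221, 223, 210, 163, 121, 94, 95, 105, 111, 99, 92, 92, 97, 99, 100, 93, 93, 94, 86, 94, 96, 92, 96, 90, 91, 101, 105, 114, 116, 118, 116, 117, 117, 118, 118, 112, 120, 143, 192, 231, 238, 238, 238, 238, 237, 238, 235, 236, 238, 235, 235, 236, 233, 233, 219, 182, 160, 150, 147]
[[68, 91, 140], [70, 92, 142], [70, 93, 142], [70, 91, 143], [71, 94, 146], [62, 42, 164], [19, 12, 225], [47, 15, 149], [71, 95, 139], [70, 95, 140], [70, 99, 141], [71, 97, 140], [70, 89, 146], [72, 103, 141], [70, 95, 142], [71, 95, 145], [71, 90, 144], [71, 98, 145], [71, 94, 146], [69, 95, 142], [71, 97, 144], [71, 90, 145], [69, 92, 142], [0, 0, 255], [0, 0, 255], [68, 72, 177], [69, 95, 139], [68, 93, 162], [71, 95, 153], [70, 96, 197], [70, 89, 231], [71, 88, 231]]
```

No tilt, and the ring sits about 0.6 mm forward in the grip. Lowering into the mouth.

Call:
{"op": "play_rows", "data": {"plan": [0,0,0,0.0005,-0.0005,0.03,0.3,0,0,0,0.0005,-0.0005,0.055,0.3,0,0,0,0.0005,-0.0005,0.063,0.3,0,0,0,0.0005,-0.0005,0.067,0.3,0,0,0,0.0005,-0.0005,0.071,0.3,0,0,0,0.0005,-0.0005,0.075,0.3,0,0,0,0.0005,-0.0005,0.078,0.3,0,0,0,0.0005,-0.0005,0.078,0.3]}}

```text
clock: 14.7
position: [0.5176, 0.1911, 0.0687]
ee_rot: [0.964, 0.267, -0.0, 0.001]
ft_force: [-4.7, -4.7, 7.3]
grip_width: 0.554
grasp_force: 44.1
```

Call:
{"op": "play_rows", "data": {"plan": [0,0,0,-0.001,0,0,0.3,0,0,0,-0.001,0,0.003,0.3,0,0,0,-0.001,0,0.007,0.3,0,0,0,-0.001,0,0.011,0.3,0,0,0,-0.001,0,0.013,0.3,0,0,0,-0.001,0,0.013,0.3]}}

```text
clock: 15.45
position: [0.5175, 0.1907, 0.0559]
ee_rot: [0.964, 0.267, 0.0, 0.001]
ft_force: [-0.8, -5.4, 7.1]
grip_width: 0.559
grasp_force: 45.9
```

Call:
{"op": "play_rows", "data": {"plan": [0,0,0,-0.0005,0.0005,0.001,0.3,0,0,0,-0.0005,0.0005,0.002,0.3,0,0,0,-0.0005,0.0005,0.003,0.3,0,0,0,-0.0005,0.0005,0.003,0.3]}}

```text
clock: 15.95
position: [0.5181, 0.1907, 0.054]
ee_rot: [0.964, 0.267, 0.001, 0.001]
ft_force: [-1.8, -4.8, 15.1]
grip_width: 0.555
grasp_force: 47.4
```

Seated at the expected height. I'll release, lift, and go above the red collar.

Call:
{"op": "play_rows", "data": {"plan": [0,0,0,0,0,0,1,0,0,0,0,0,0,1,0,0,0,0,0,0,1,0,0,0,0,0,0,1,0,0,0,0,0,-0.02,1,0,0,0,0,0,-0.06,1,0,0,0,0,0,-0.096,1,0,0,0,-0.24,0.3525,-0.096,1,0,0,0,-0.24,0.3525,-0.096,1,0,0,0,-0.24,0.3525,-0.096,1,0,0,0,-0.24,0.3525,-0.096,1,0,0,0,-0.24,0.3525,-0.096,1,0,0,0,-0.24,0.3525,-0.096,1,0,0,0,-0.24,0.3525,-0.096,1,0,0,0,-0.24,0.3525,-0.096,1,0,0,0,-0.24,0.3525,-0.096,1,0,0,0,-0.24,0.3525,-0.096,1]}}

```text
clock: 18.08
position: [0.4933, -0.2335, 0.1489]
ee_rot: [0.963, 0.269, 0.0, 0.0]
ft_force: [0.4, 0.5, 1.0]
grip_width: 0.998
grasp_force: 0.0
```

```bash
python3 - <<'E'
from h import *
o,c=look('co1','red',(.4936,-.2353),.012,40)
print(delta(o,[*c,.0165]))
a=viewer.camera('top');b=viewer.camera('scene')
w=cv2.imread('pics/co1.png')
ms=viewer.camera_model('scene');u=proj(ms,[.518,.19,.05])[0].astype(int)
k=cv2.resize(a[190:235,170:220,::-1],(240,240),interpolation=cv2.INTER_CUBIC)
s=cv2.resize(b[u[1]-25:u[1]+25,u[0]-25:u[0]+25,::-1],(240,240),interpolation=cv2.INTER_CUBIC)
cv2.imwrite('pics/both2.png',np.hstack([k,s,cv2.resize(w,(320,240))]))
E
```

```text
co1 t 18.075 pos [ 0.49326108 -0.23346196  0.14894529] yaw 31.184397506576012 uv [263.37309366 186.22064722] box (237, 158, 53, 52) ctr [ 0.49482359 -0.23387385] r 0.02455410917734182
[0.00104392 0.00111071 0.13244637]
```

View pics/both2.png

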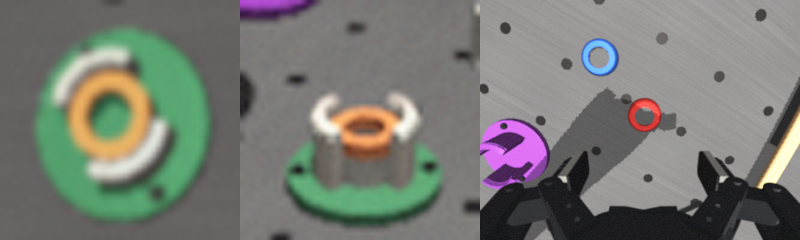

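The left and centre panels show the copper ring flat in the bore. The right panel shows the red collar between the fingers with its bevel up, and a radius of 24.6 mm. I'll descend and grip.

Call:
{"op": "play_rows", "data": {"plan": [0,0,0,0.001,0.001,0.05,1,0,0,0,0.001,0.001,0.09,1,0,0,0,0.001,0.001,0.12,1,0,0,0,0.001,0.001,0.132,1,0,0,0,0.001,0.001,0.132,1,0,0,0,0.001,0.001,0.132,1,0,0,0,0.001,0.001,0.132,0.3,0,0,0,0.001,0.001,0.132,0.3,0,0,0,0.001,0.001,0.132,0.3,0,0,0,0.001,0.001,0.132,0.3,0,0,0,0.001,0.001,0.132,0.3,0,0,0,0.001,0.001,0.132,0.3]}}

```text
clock: 19.73
position: [0.4944, -0.2356, 0.0174]
ee_rot: [0.964, 0.268, 0.0, 0.0]
ft_force: [-2.1, 2.3, 8.9]
grip_width: 0.563
grasp_force: 39.8
```

Call:
{"op": "play_rows", "data": {"plan": [0,0,0,0,0,-0.04,0.3,0,0,0,0,0,-0.1,0.3,0,0,0,0,0,-0.13,0.3,0,0,0,0.2395,-0.353,-0.13,0.3,0,0,0,0.2395,-0.353,-0.13,0.3,0,0,0,0.2395,-0.353,-0.13,0.3,0,0,0,0.2395,-0.353,-0.13,0.3,0,0,0,0.2395,-0.353,-0.13,0.3,0,0,0,0.2395,-0.353,-0.13,0.3,0,0,0,0.2395,-0.353,-0.13,0.3,0,0,0,0.2395,-0.353,-0.13,0.3,0,0,0,0.2395,-0.353,-0.13,0.3,0,0,0,0.2395,-0.353,-0.13,0.3]}}

```text
clock: 21.35
position: [0.5175, 0.189, 0.1462]
ee_rot: [0.964, 0.267, -0.0, 0.0]
ft_force: [-0.6, -0.4, -1.0]
grip_width: 0.557
grasp_force: 42.2
```

```bash
python3 - <<'E'
from h import *
o=status.get_obs();m=viewer.camera_model('wrist');a=viewer.camera('wrist');p=o['position']
print(p,yaw(o),o['grip_width'],o['grasp_force'],o['ft_force'],Rn.from_quat(o['ee_rot']).as_matrix()[:,2])
cv2.imwrite('pics/n4.png',a[:,:,::-1])
k=mask(a,'red');uv=proj(m,[*p[:2],p[2]-.0054])[0]
c=blob(a,'red',uv,70);print('box',cv2.boundingRect(c))
t=np.linspace(0,2*np.pi,100)
for n,r,z in(('bot',.025,-.0174),('mid',.025,-.0054),('top',.0215,-.0014)):
    q=proj(m,np.c_[p[0]+r*np.cos(t),p[1]+r*np.sin(t),p[2]+z+0*t]);print(n,q.min(0),q.max(0))
print(delta(o,[.518,.1906,.0654]))
E
```

```text
[0.51754469 0.18895218 0.14620647] 30.917721201834176 0.5572857101409185 42.214827658608556 [-0.5573394  -0.42457565 -1.00404512] [ 1.58262853e-05 -9.43112207e-04 -9.99999555e-01]
box (212, 200, 98, 96)
bot [215.76947341 199.73255669] [308.53224736 283.8795436 ]
mid [212.36605868 207.55202491] [312.21807861 296.96389386]
top [218.28055904 217.5109411 ] [306.39993679 295.99678776]
[ 0.00127534 -0.00124577  0.08080489]
```

Call:
{"op": "play_rows", "data": {"plan": [0,0,0,0.0003,-0.001,0.03,0.3,0,0,0,0.0003,-0.001,0.055,0.3,0,0,0,0.0003,-0.001,0.063,0.3,0,0,0,0.0003,-0.001,0.067,0.3,0,0,0,0.0003,-0.001,0.071,0.3,0,0,0,0.0003,-0.001,0.075,0.3,0,0,0,0.0003,-0.001,0.075,0.3]}}

```text
clock: 22.28
position: [0.5173, 0.1914, 0.0717]
ee_rot: [0.964, 0.268, 0.0, 0.0]
ft_force: [-0.4, -1.2, 3.2]
grip_width: 0.561
grasp_force: 42.5
```

Call:
{"op": "play_rows", "data": {"plan": [0,0,0,0,0.0003,0.002,0.3,0,0,0,0,0.0003,0.004,0.3,0,0,0,0,0.0003,0.006,0.3,0,0,0,0,0.0003,0.007,0.3,0,0,0,0,0.0003,0.007,0.3]}}

```text
clock: 22.9
position: [0.5176, 0.1909, 0.0653]
ee_rot: [0.964, 0.267, 0.0, 0.001]
ft_force: [-3.9, -4.9, 12.8]
grip_width: 0.557
grasp_force: 44.1
```

Seated at the expected 0.0654. I'll release and rise clear.

Call:
{"op": "play_rows", "data": {"plan": [0,0,0,0,0,0,1,0,0,0,0,0,0,1,0,0,0,0,0,0,1,0,0,0,0,0,0,1,0,0,0,0,0,-0.02,1,0,0,0,0,0,-0.06,1,0,0,0,0,0,-0.11,1,0,0,0,-0.12,0,-0.15,1,0,0,0,-0.12,0.1,-0.15,1,0,0,0,-0.12,0.1,-0.15,1,0,0,0,-0.12,0.1,-0.15,1,0,0,0,-0.12,0.1,-0.15,1]}}

```text
clock: 24.4
position: [0.466, 0.0444, 0.2153]
ee_rot: [0.963, 0.268, 0.001, 0.0]
ft_force: [-0.2, 0.8, -0.1]
grip_width: 0.999
grasp_force: 0.0
```

```bash
python3 - <<'E'
from h import *
a=viewer.camera('top');b=viewer.camera('scene')
ms=viewer.camera_model('scene');u=proj(ms,[.518,.19,.05])[0].astype(int)
k=cv2.resize(a[185:240,165:225,::-1],(390,360),interpolation=cv2.INTER_CUBIC)
s=cv2.resize(b[u[1]-27:u[1]+27,u[0]-30:u[0]+30,::-1],(400,360),interpolation=cv2.INTER_CUBIC)
cv2.imwrite('pics/fin.png',np.hstack([k,s]))
m=viewer.camera_model('top');c=blob(a,'red',proj(m,[.518,.19,.06])[0],20);print(circ(m,c,.062),status.get_obs()['ft_force'])
E
```

```text
(array([0.5157998 , 0.19665854]), 0.021545488357543944) [-0.30000092  0.13019842 -0.11948545]
```

View pics/fin.png

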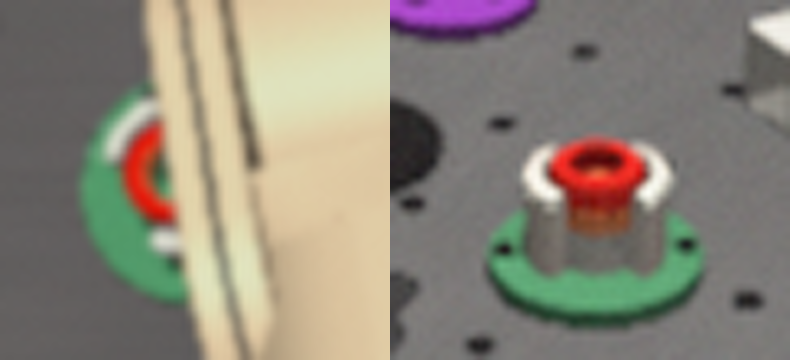

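The scene crop shows the red collar level and slightly proud of the cheeks at (598,165), with the copper visible beneath it. The arm partly hides the top view, but the collar's visible arc is concentric. Handing in.

```bash
python3 -c "
from workcell import manip
print(manip.hand_in())"
```

```text
the job is handed in; nothing more can be done
None
```

I set the sleeve, copper ring and red collar (bevel up) into the green nest in that order, released them, moved the gripper clear, and handed the job in at about 24.5 s of the 72 s; no verdict was returned.

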